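Back out a captive screw and slide the shield cover open

TASK

Open the shielded test box: pull the red-winged captive screw outward (up) against its spring, turn it counter-clockwise to find the hidden holding thread by feel, and wind it counter-clockwise up that thread to its end stop so that it stays out when you let go of it. Only then slide the unlocked cover fully open towards the front of the box and let go. Do not force the screw or its thread, and leave the loose things around the box where they are.

Things in the scene. Friction and masses are not known exactly. Their poses are not given: they have to be found in the camera images.
- wing (a point): centre of the red wing of the captive screw: an upright bar 34 mm long (its own x), 9 mm thick (own y), 22 mm high, its centre 97 mm above the bench at the start, on a 9 mm stem over a round steel ferrule 34 mm across, whose top is 6 mm below the wing's underside while the screw is in. Own z is the screw's axis, up; counter-clockwise from above is positive yaw.
- screw: turning part of the captive screw (wing, stem); origin on its axis, 47 mm below the wing's centre; axes as wing. Hinge friction keeps its angle, and the thread holds it by friction wherever it is let go on it, so the wing can be regrasped; off the thread the spring pulls it in.
- draw (a joint): how far the screw stands out (m, up); 0 = in, locking the cover. A spring pulls it in: 4.5 N at 0, +0.3 N per mm (damped, 0.1 N per mm/s). Its cross pin meets the blunt underside of the holding thread at 5 mm, except in a hidden window (see pin): it rises to a roof at 14.5 mm. Turned on from 12 to 14 mm it climbs 3.5 mm per rad (2.5 mm axial play) for about 1.2 rad to a hard stop at 16.2 mm.
- pin: hidden cross pin (12 mm off the axis) and point of the screw; origin, axes as screw. The window that lets the pin up into the thread is 0.28 rad wide (pin's free play), its middle 0.3 to 1.2 rad counter-clockwise of where the screw is found. Never press pin or point with more than 25 N; at the end stop 0.07 N m above the running torque is plenty.
- cover (a joint): how far the cover has slid open (m): 0 closed, 0.075 fully open at its stop; it moves along the box's own -x with 2.5 N of friction and stays where left. The screw's point locks it (about 2 mm of play) while the screw stands out less than 7 mm.
- rib (a point): middle of the black pull rib on the cover: an upright bar 10 mm thick (its own x), 60 mm long (its own y), its top 10 mm above and the cover's top 14 mm below this point; 70 mm above the bench, 95 mm behind the screw. Its own -x is the direction in which the cover opens, the front of the box.
- chassis: blue test box with grey sliding cover, 220 mm (x) by 150 mm (y), fixed to the bench; origin under its centre, the top of its cover 56 mm above the bench; front is its -x.
- battery: bystander: blue 9 V block battery, 26x49x17 mm, lying loose; origin under its centre.
- cutters: bystander: blue-handled side cutters, 39x126x10 mm, loose; origin under its centre.
- driver: bystander: black screwdriver, 199 mm long, loose; origin under its centre.
- loose_relay: bystander: small grey relay, 24x36x32 mm, loose; origin under its centre.
- loupe_black: bystander: black eyepiece loupe, 41 mm across and 30 mm high, loose; origin under its centre.

How it is judged:
By the outcome, as a careful person would: the job done as asked, in the order asked, and still so for the second after the job is handed in, with the robot touching nothing.
It also fails if it takes over 72 s, if anything falls off the work surface, if the arm or the gripper's body presses on something with over 40 N, if the wrist force passes 120 N, or if a joint passes its speed limit or range.

ROBOT

A 6-joint arm with a two-finger parallel gripper is mounted at the origin on a cart in front of the work surface, level with it; the furniture and walls round the work are solid. World frame = base frame: x ahead of the robot, y to its left, z up, the work surface at z = 0. Lengths are in m, angles in degrees, forces in N, time in s.
With the tool pointing down it reaches from about 0.4 to 0.825 m from the base axis. Payload 7 kg.
Tool frame: the origin (TCP) lies on the front face of the gripper's body, between the roots of the fingers; the fingertips stand 66 mm ahead of it and the grasp point (between the pads) lies 47 mm ahead of it; z points along the fingers, y is the line along which they close (so a half turn about z gives the same grasp; the last joint's range is limited). The gripper opens to 88 mm and grips with 3 to 60 N. Pads are 19 mm wide; open, the fingers measure 130 mm over their backs; the gripper's body (78 mm by 193 mm) begins 47 mm behind the grasp point.
Start: joints at [-53.279, 20.546, 0.682, 0, -70.136, -16.507], TCP at [0.233, -0.633, 0.292] pointing down, gripper open.
Joint ranges: [-176.03, 176.03], [-82.01, 121.73], [-58.28, 71.71], [-173.87, 95.51], [-174.79, -0.11], [-173.66, 173.66]. Speed limits (degrees/s): [136.94, 136.94, 172.46, 180, 180, 180].

INTERFACE

Orientations are given as [roll, pitch, yaw] about the fixed x, y, z axes, in that order (R = Rz(yaw) Ry(pitch) Rx(roll)).
In Python, from plant import ctrl gives the robot as it stands.
- The arm moves only by the tool send_rows, never from a script. Its argument "deltas" is a list of rows, each a list of 2 entries, a list of its own where there are three numbers: the shift along the tool's x, y, z each as a share of 800 mm, from -1 to 1, then the turn about the tool's z as a share of 90 degrees, from -1 to 1. A call has exactly 5 rows; each row is the pose to reach, as a shift and turn from the pose commanded when the call began, along the tool's axes at that moment; what a row does not reach only later rows make up. A row lasts 1/12 s, in which the tool goes at most 41.7 mm and 7.16 degrees, less where a joint would pass 70% of its speed; a pose out of reach is approached as far as the arm can. A call with a number of a shift or a turn outside -1 to 1 is refused whole. A call with a gripper value outside its range is refused whole. "gripper" is the opening, from 0 (shut) to 1 (fully open), set as the call begins (left out, the last holds). The fingers move at their own pace and stop on an object; the grip force is fixed at half the most. Time passes only in rows, so rows that repeat a pose let the fingers close, or fill a call up. It gives the time, the measured TCP pose, the force, the opening and the grip force at its end, in the units of the state.
- ctrl.get_obs(): the state, without advancing time (a new reading comes with each control period).
- ctrl.snapshot(name): name is "scene" or "top" or "wrist"; returns a dict with "color" (480x640x3 uint8, red, green, blue), "vertical_fov" (degrees; the focal length in pixels is half the picture's height over the tangent of half this angle, whatever the lens; pixels are square), "cx", "cy" (the principal point, pixels), "rvec" (rotation vector, rad) and "tvec" (3), from world to camera coordinates, as OpenCV has them. Camera axes: x right, y down, z forward; pixel columns grow to the right and rows downward; lengths in m; the calibration is good to about 2 mm. A picture is of the moment at which its call begins. There is no depth.
- ctrl.close_job(): hands the job in; it is judged then, once.
Trained networks look in a picture, given as the dict that the camera call returned (one of the last four; its "shot" number tells which), for a name from the list of things; names that differ only in an ending like _2 or _b are one class to them, and where a whole thing is asked for, a point or a joint stands for the part that bears it (a point fixed in the world has none). Each returns a list of dicts, best first, with "conf" (0 to 1); they miss things now and then, are a little off and sometimes report something else, mostly with a low value. They report only what shows in the picture. A call takes as long as a camera call.
- ctrl.boxes_of(picture, thing): "xy" ([column, row] as shares, 0 to 1, of the picture: columns of its width, rows of its height, amid what is visible of it).
- ctrl.cut_out(picture, thing): "pixels" (480x640 bool, what is visible of it) and "xy" ([column, row] as shares, 0 to 1, of the picture: columns of its width, rows of its height, amid what is visible of it).
The state is a dict: "clock": time; "joint_pos": joint angles; "qvel": joint speeds; "tau": joint torques, N m; "tool_pos": TCP position; "orientation": TCP orientation; "force": force on the tool from outside, world axes, zero at the start; "moment": the same for the moment, N m; "opening": finger opening in m; "gripper_force": force on a finger pad.
Only numpy, scipy, OpenCV 4.12 (cv2) and the standard library are available. Lean on these libraries where they do the work, as an engineer would, in place of code of your own. Each camera call takes 0.05 s, during which the arm holds its last target. There are 200 camera calls.

## Working session

There is one attempt and no reset: what is moved stays moved. The work goes in short steps, Python scripts to look and compute and a tool call to move; the robot and the scene stay as the last step left them, time stands still between calls to the robot, and variables do not carry over. Pictures are saved under pics/ and viewed, at most 10 in all, crops included, and the job is handed in when it is done.

Besides the shell and the picture viewer there is one more tool, called by a JSON object that holds its "name" and its "arguments", one argument or row to a line. send_rows: Moves the arm, as the interface text tells. Shift numbers are shares of 800 mm and turn numbers shares of 90 degrees, none past 1 either way. Its arguments: {"type":"object","properties":{"deltas":{"type":"array","items":{"type":"array"}},"gripper":{"type":"number"}},"required":["deltas"]}

```bash
mkdir -p pics; ls; cat > h.py <<'E'
import numpy as np, cv2
from plant import ctrl
from scipy.spatial.transform import Rotation as R
def cam(p):
    f=240/np.tan(np.radians(p["vertical_fov"])/2)
    K=np.array([[f,0,p["cx"]],[0,f,p["cy"]],[0,0,1]])
    return K,R.from_rotvec(np.ravel(p["rvec"])).as_matrix(),np.ravel(p["tvec"])
def back(p,uv,z):
    K,Rm,t=cam(p); d=Rm.T@np.linalg.inv(K)@np.array([uv[0],uv[1],1.]); c=-Rm.T@t
    return c+d*(z-c[2])/d[2]
def proj(p,X):
    K,Rm,t=cam(p); q=K@(Rm@np.asarray(X)+t); return q[:2]/q[2]
def px(d): return np.array(d["xy"])*[640,480]
def save(p,n): cv2.imwrite("pics/"+n,p["color"][...,::-1])
def st():
    o=ctrl.get_obs(); print({k:np.round(v,4).tolist() for k,v in o.items() if k not in("qvel","tau")})
    return o
E
python3 - <<'E'
from h import *
o=st()
for n in("scene","top"):
    p=ctrl.snapshot(n); save(p,n+"1.png")
    for t,z in(("wing",.097),("rib",.07),("chassis",.05)):
        for d in ctrl.boxes_of(p,t)[:2]: print(n,t,d["conf"],px(d).round(1),back(p,px(d),z).round(4))
    for d in ctrl.cut_out(p,"wing")[:1]:
        m=d["pixels"]; v,u=np.nonzero(m); print("wing px",m.sum(),u.mean(),v.mean())
        print(cv2.minAreaRect(np.c_[u,v].astype(np.float32)))
E
```

```text
pics
{'clock': 0.0, 'joint_pos': [-53.2803, 20.592, 0.636, -0.0204, -70.1355, -16.5046], 'tool_pos': [0.2331, -0.6331, 0.2912], 'orientation': [179.9068, -0.0076, -159.7918], 'force': [-0.8428, -0.2588, -0.4221], 'moment': [0.0335, -0.0276, 0.0171], 'gripper_force': 0.0, 'opening': 0.0874}
scene wing 0.6 [313.3 251.3] [0.5008 0.0462 0.097 ]
scene wing 0.42 [192.6 258.7] [0.6009 0.2882 0.097 ]
scene rib 0.94 [301.3 256.4] [0.5301 0.0607 0.07  ]
scene rib 0.66 [314.7 251.2] [0.5338 0.0237 0.07  ]
scene chassis 0.63 [306.1 269.1] [0.5062 0.0613 0.05  ]
scene chassis 0.34 [193.1 259.4] [0.6642 0.2711 0.05  ]
wing px 95 317.77894736842103 251.43157894736842
((318.0, 251.0), (12.0, 10.0), 90.0)
top wing 0.58 [312.5 256. ] [0.4946 0.038  0.097 ]
top rib 0.6 [312.9 228.1] [0.5654 0.0375 0.07  ]
top chassis 0.56 [309.  234.9] [0.5494 0.048  0.05  ]
wing px 53 313.0943396226415 254.24528301886792
((313.0, 254.5), (13.0, 4.0), 90.0)
```

```bash
python3 - <<'E'
import cv2,numpy as np
a=cv2.imread("pics/scene1.png");b=cv2.imread("pics/top1.png")
c=cv2.resize(b[170:320,210:410],None,fx=4,fy=4,interpolation=cv2.INTER_CUBIC)
cv2.imwrite("pics/c1.png",c)
E
```

```text
(no output)
```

View pics/c1.png

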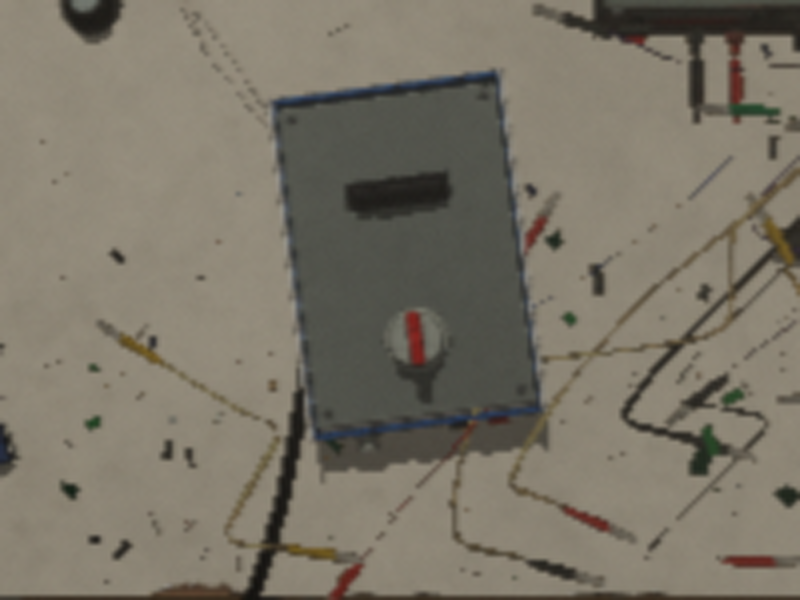

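View pics/scene1.png

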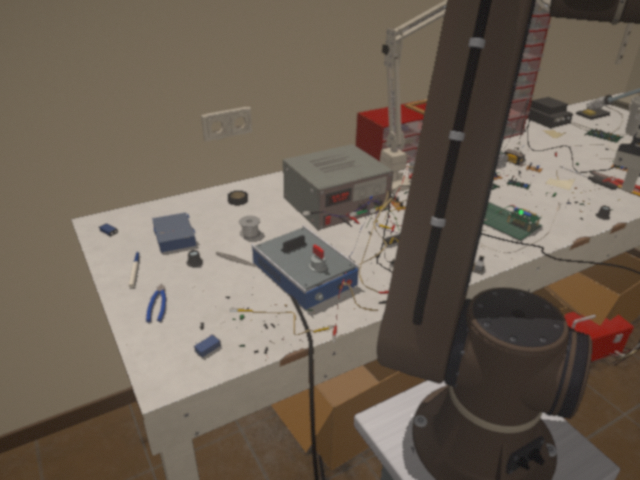

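The top crop shows the box rotated about +7°, with the wing near (313.7, 254.5) in the full image, pointing along the box x. The rib is near (309.5, 218). The scene picture shows the box on the bench with a power supply behind it.

View pics/top1.png

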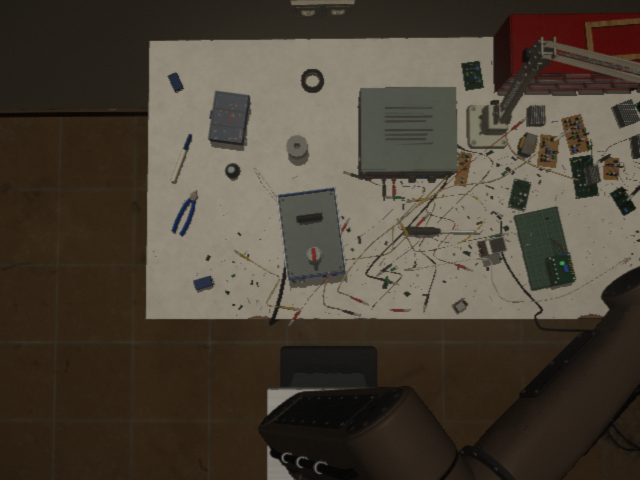

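```bash
python3 - <<'E'
from h import *
p=ctrl.snapshot("top"); o=ctrl.get_obs()
c=lambda u,v:(u/4+210,v/4+170)
w=back(p,c(415,338),.1);r=back(p,c(398,190),.078)
print(w,r,"psu corner",back(p,c(597,35),.08))
for a,b in(((318,438),(540,410)),((273,101),(318,438))):
  A=back(p,c(*a),.056);B=back(p,c(*b),.056);print(A,B,np.degrees(np.arctan2(*(B-A)[1::-1])))
Rm=R.from_euler("xyz",o["orientation"],degrees=True).as_matrix()
print((Rm.T@(np.r_[w[:2],.30]-o["tool_pos"])/.8).round(4))
E
```

```text
[0.4981947  0.03482896 0.1       ] [0.59155224 0.04580271 0.078     ] psu corner [ 0.68852588 -0.07934982  0.08      ]
[0.4361703  0.09731833 0.056     ] [ 0.45358879 -0.04314608  0.056     ] -82.93104028561153
[0.65076317 0.12618884 0.056     ] [0.4361703  0.09731833 0.056     ] -172.33765254281155
[-0.5995  0.6694 -0.0098]
```

The full top view shows the path from the right is clear of tall things. The supply corner is near (0.69, -0.08), away from the wing.

{"name": "send_rows", "arguments": {
  "deltas": [
    [[-0.034,0.038,-0.0006],0],
    [[-0.068,0.076,-0.0012],0],
    [[-0.102,0.114,-0.0018],0],
    [[-0.136,0.152,-0.0024],0],
    [[-0.17,0.19,-0.003],0]
  ],
  "gripper": 1
}}

```text
clock: 0.97
tool_pos: [0.3085, -0.4421, 0.2946]
orientation: [-180.0, 0.0, -159.8]
force: [1.0, 0.5, 1.0]
opening: 0.0877
gripper_force: 0.0
```

{"name": "send_rows", "arguments": {
  "deltas": [
    [[-0.034,0.038,-0.0006],0],
    [[-0.068,0.076,-0.0012],0],
    [[-0.102,0.114,-0.0018],0],
    [[-0.136,0.152,-0.0024],0],
    [[-0.17,0.19,-0.003],0]
  ]
}}

```text
clock: 1.38
tool_pos: [0.3836, -0.2523, 0.2974]
orientation: [-180.0, 0.1, -159.8]
force: [1.5, -1.1, -0.7]
opening: 0.0877
gripper_force: 0.0
```

{"name": "send_rows", "arguments": {
  "deltas": [
    [[-0.034,0.038,-0.0006],0],
    [[-0.068,0.076,-0.0012],0],
    [[-0.102,0.114,-0.0018],0],
    [[-0.136,0.152,-0.0024],0],
    [[-0.17,0.19,-0.003],0]
  ]
}}

```text
clock: 1.8
tool_pos: [0.4587, -0.0624, 0.3]
orientation: [-180.0, 0.1, -159.8]
force: [-0.2, -0.5, 0.9]
opening: 0.0875
gripper_force: 0.0
```

{"name": "send_rows", "arguments": {
  "deltas": [
    [[-0.03,0.033,0],0],
    [[-0.06,0.066,0],0.05],
    [[-0.09,0.1,0],0.1],
    [[-0.09,0.1,0],0.147],
    [[-0.09,0.1,0],0.147]
  ]
}}

```text
clock: 2.22
tool_pos: [0.4988, 0.0371, 0.2991]
orientation: [-180.0, -0.0, -173.0]
force: [-0.2, -0.5, 0.7]
opening: 0.0874
gripper_force: 0.0
```

```bash
cat >> h.py <<'E'
def go(x,y,z,yaw,o=None):
    o=o or ctrl.get_obs()
    Rm=R.from_euler("xyz",o["orientation"],degrees=True).as_matrix()
    y0=o["orientation"][2]
    print("shift",(Rm.T@(np.array([x,y,z])-o["tool_pos"])/.8).round(4),"turn",round(-((yaw-y0+180)%360-180)/90,4))
E
python3 - <<'E'
from h import *
o=st(); go(.498,.035,.25,-173)
p=ctrl.snapshot("wrist"); save(p,"w1.png")
for t,z in(("wing",.108),("rib",.08)):
    for d in ctrl.cut_out(p,t)[:1]:
        v,u=np.nonzero(d["pixels"]); print(t,d["conf"],px(d),back(p,px(d),z).round(4),back(p,(u.mean(),v.mean()),z).round(4))
        q=np.array([back(p,x,z)[:2] for x in zip(u,v)],np.float32); print(cv2.minAreaRect(q*1000))
E
```

```text
{'clock': 2.2167, 'joint_pos': [26.803, 3.6385, -20.2307, -0.0028, -66.154, -109.8456], 'tool_pos': [0.4988, 0.0371, 0.2991], 'orientation': [-179.9945, -0.0227, -173.0438], 'force': [-0.1585, -0.5305, 0.708], 'moment': [-0.088, 0.0109, -0.0352], 'gripper_force': 0.0, 'opening': 0.0874}
shift [ 0.0013 -0.0025  0.0614] turn -0.0005
wing 0.59 [320.896 218.304] [0.4949 0.0361 0.108 ] [0.4951 0.0347 0.108 ]
((495.62799072265625, 34.303401947021484), (34.82038879394531, 8.566040992736816), 7.057175636291504)
rib 0.97 [323.2   237.792] [0.5195 0.0411 0.08  ] [0.5195 0.0381 0.08  ]
((526.8589477539062, 39.288490295410156), (158.11514282226562, 131.81784057617188), 6.931609153747559)
```

View pics/w1.png

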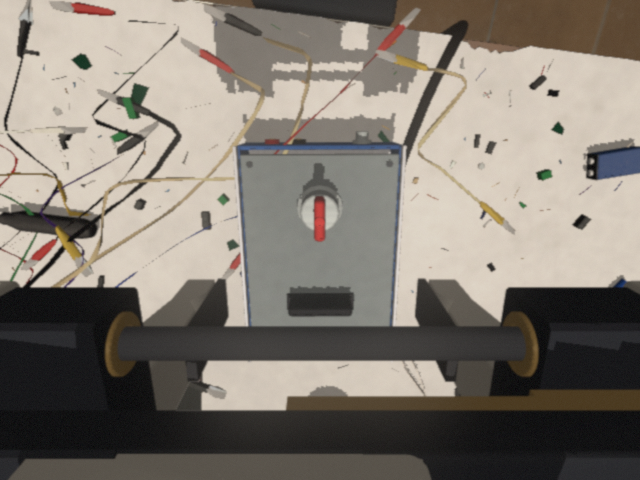

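The wrist view shows the wing at (320, 218), pointing along the box x, and the rib at (320, 302). The fingers straddle the line cleanly. I'll descend on the wing with the tips just above the ferrule.

{"name": "send_rows", "arguments": {
  "deltas": [
    [[0.0045,-0.003,0.03],0],
    [[0.0045,-0.003,0.06],0],
    [[0.0045,-0.003,0.09],0],
    [[0.0045,-0.003,0.12],0],
    [[0.0045,-0.003,0.13],0]
  ]
}}

```text
clock: 2.78
tool_pos: [0.4933, 0.0309, 0.1927]
orientation: [-180.0, -0.2, -173.0]
force: [-0.3, -0.1, -0.7]
opening: 0.0876
gripper_force: 0.0
```

{"name": "send_rows", "arguments": {
  "deltas": [
    [[0,0,0.015],0],
    [[0,0,0.03],0],
    [[0,0,0.042],0],
    [[0,0,0.05],0],
    [[0,0,0.05],0]
  ],
  "gripper": 0.35
}}

```text
clock: 3.2
tool_pos: [0.4947, 0.032, 0.1546]
orientation: [-180.0, -0.1, -173.0]
force: [-1.5, 0.3, -0.2]
opening: 0.0598
gripper_force: 0.0
```

```bash
python3 - <<'E'
from h import *
o=st(); go(.4955,.0343,.155,-173)
p=ctrl.snapshot("wrist"); save(p,"w2.png")
for d in ctrl.cut_out(p,"wing")[:1]:
        v,u=np.nonzero(d["pixels"]); print(d["conf"],back(p,(u.mean(),v.mean()),.108).round(4))
        q=np.array([back(p,x,.108)[:2] for x in zip(u,v)],np.float32); print(cv2.minAreaRect(q*1000))
E
```

```text
{'clock': 3.2, 'joint_pos': [26.4626, 11.7781, -31.9819, -0.0114, -46.3246, -109.4838], 'tool_pos': [0.4947, 0.032, 0.1546], 'orientation': [-179.9795, -0.0825, -173.0292], 'force': [-1.4542, 0.2881, -0.2126], 'moment': [0.0146, 0.0136, -0.0388], 'gripper_force': 0.0, 'opening': 0.0598}
shift [-0.0013  0.0027 -0.0005] turn -0.0003
0.83 [0.4863 0.0332 0.108 ]
((486.3146057128906, 33.21513748168945), (25.49004554748535, 8.633672714233398), 7.6949591636657715)
```

View pics/w2.png

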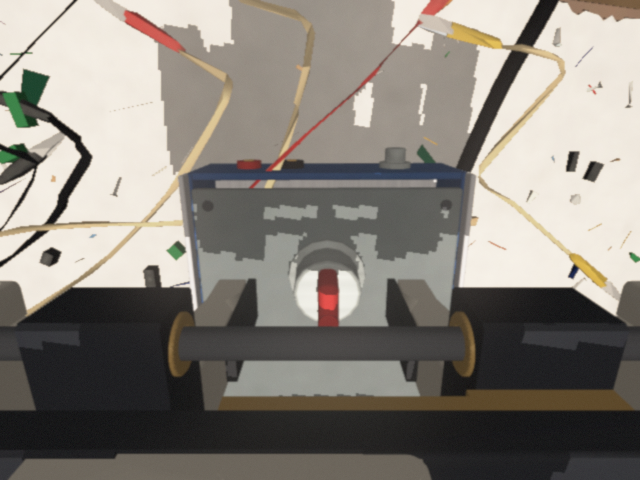

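The wrist view shows the wing at (328, 298) between the open fingers, with the ferrule below. The fingers are about 2 mm off laterally, so I'll settle first and then correct.

{"name": "send_rows", "arguments": {
  "deltas": [
    [[0,0,0],0],
    [[0,0,0],0],
    [[0,0,0],0],
    [[0,0,0],0],
    [[0,0,0],0]
  ]
}}

```text
clock: 3.72
tool_pos: [0.4952, 0.0327, 0.1556]
orientation: [180.0, 0.0, -173.0]
force: [-0.4, 0.1, -0.0]
opening: 0.0312
gripper_force: 0.0
```

```bash
python3 - <<'E'
from h import *
o=st(); go(.4955,.0343,.155,-173)
E
```

```text
{'clock': 3.7167, 'joint_pos': [26.5078, 11.7033, -31.9235, -0.0014, -46.3519, -109.518], 'tool_pos': [0.4952, 0.0327, 0.1556], 'orientation': [179.9919, 0.0197, -173.0112], 'force': [-0.4323, 0.1385, -0.0093], 'moment': [-0.0199, 0.0443, -0.0061], 'gripper_force': 0.0, 'opening': 0.0312}
shift [-0.0006  0.002   0.0007] turn -0.0001
```

{"name": "send_rows", "arguments": {
  "deltas": [
    [[0,0.002,0],0],
    [[0,0.002,0.0005],0],
    [[0,0.002,0.0005],0],
    [[0,0.002,0.0005],0],
    [[0,0.002,0.0005],0]
  ]
}}

```text
clock: 4.13
tool_pos: [0.4949, 0.0342, 0.1549]
orientation: [-180.0, -0.0, -173.0]
force: [0.2, 0.7, 0.2]
opening: 0.0309
gripper_force: 0.0
```

{"name": "send_rows", "arguments": {
  "deltas": [
    [[0,0,0],0],
    [[0,0,0],0],
    [[0,0,0],0],
    [[0,0,0],0],
    [[0,0,0],0]
  ],
  "gripper": 0
}}

```text
clock: 4.55
tool_pos: [0.495, 0.0346, 0.155]
orientation: [180.0, 0.0, -173.0]
force: [-1.6, 2.5, 0.7]
opening: 0.0088
gripper_force: 30.0
```

{"name": "send_rows", "arguments": {
  "deltas": [
    [[0,0,0],0],
    [[0,0,0],0],
    [[0,0,0],0],
    [[0,0,0],0],
    [[0,0,0],0]
  ]
}}

```text
clock: 4.97
tool_pos: [0.495, 0.0344, 0.155]
orientation: [180.0, 0.0, -173.0]
force: [-1.5, 4.9, 0.4]
opening: 0.0086
gripper_force: 30.0
```

```bash
python3 - <<'E'
from h import *
o=st()
E
```

```text
{'clock': 4.9667, 'joint_pos': [26.7092, 11.7483, -31.9592, -0.0219, -46.2738, -109.7098], 'tool_pos': [0.495, 0.0344, 0.155], 'orientation': [179.9788, 0.0124, -173.0157], 'force': [-1.4543, 4.8652, 0.3581], 'moment': [1.9239, 0.6114, -0.0903], 'gripper_force': 29.9922, 'opening': 0.0086}
```

{"name": "send_rows", "arguments": {
  "deltas": [
    [[0,0.0005,-0.0012],0],
    [[0,0.0005,-0.0024],0],
    [[0,0.0005,-0.0036],0],
    [[0,0.0005,-0.005],0],
    [[0,0.0005,-0.005],0]
  ]
}}

```text
clock: 5.38
tool_pos: [0.4949, 0.0346, 0.1589]
orientation: [180.0, -0.0, -173.0]
force: [0.9, 3.4, -6.8]
opening: 0.0084
gripper_force: 30.0
```

{"name": "send_rows", "arguments": {
  "deltas": [
    [[0,0,-0.0005],0],
    [[0,0,-0.001],0],
    [[0,0,-0.0014],0],
    [[0,0,-0.0018],0],
    [[0,0,-0.0018],0]
  ]
}}

```text
clock: 5.8
tool_pos: [0.4948, 0.0346, 0.1603]
orientation: [180.0, -0.0, -173.0]
force: [1.2, 3.8, -7.9]
opening: 0.009
gripper_force: 30.0
```

```bash
python3 - <<'E'
from h import *
o=st()
E
```

```text
{'clock': 5.8, 'joint_pos': [26.7404, 11.3345, -31.6221, -0.0077, -47.0502, -109.7572], 'tool_pos': [0.4948, 0.0346, 0.1603], 'orientation': [179.9969, -0.0082, -173.0221], 'force': [1.245, 3.8022, -7.9139], 'moment': [1.3749, -0.7665, 0.0043], 'gripper_force': 29.9816, 'opening': 0.009}
```

{"name": "send_rows", "arguments": {
  "deltas": [
    [[0,0,-0.0005],0],
    [[0,0,-0.001],-0.03],
    [[0,0,-0.001],-0.06],
    [[0,0,-0.001],-0.09],
    [[0,0,-0.001],-0.1]
  ]
}}

```text
clock: 6.22
tool_pos: [0.4943, 0.0343, 0.1606]
orientation: [-180.0, -0.1, -163.9]
force: [1.3, 2.3, -13.1]
opening: 0.0091
gripper_force: 30.0
```

{"name": "send_rows", "arguments": {
  "deltas": [
    [[0,0,0],-0.02],
    [[0,0,0],-0.04],
    [[0,0,0],-0.06],
    [[0,0,0],-0.08],
    [[0,0,0],-0.08]
  ]
}}

```text
clock: 6.63
tool_pos: [0.4943, 0.0342, 0.1606]
orientation: [-180.0, -0.1, -156.8]
force: [1.5, 1.3, -13.7]
opening: 0.0086
gripper_force: 30.0
```

```bash
python3 - <<'E'
from h import *
o=st()
E
```

```text
{'clock': 6.6333, 'joint_pos': [26.7272, 11.3012, -31.6175, -0.0065, -47.1853, -93.521], 'tool_pos': [0.4943, 0.0342, 0.1606], 'orientation': [-179.9984, -0.1041, -156.7983], 'force': [1.4759, 1.3115, -13.695], 'moment': [0.6357, -0.816, 0.0757], 'gripper_force': 29.9856, 'opening': 0.0086}
```

{"name": "send_rows", "arguments": {
  "deltas": [
    [[0,0,0],-0.02],
    [[0,0,0],-0.04],
    [[0,0,0],-0.06],
    [[0,0,0],-0.08],
    [[0,0,0],-0.08]
  ]
}}

```text
clock: 7.05
tool_pos: [0.4943, 0.0341, 0.1607]
orientation: [180.0, -0.1, -149.6]
force: [0.3, 0.6, -12.4]
opening: 0.0089
gripper_force: 30.0
```

{"name": "send_rows", "arguments": {
  "deltas": [
    [[0,0,0],-0.02],
    [[0,0,0],-0.04],
    [[0,0,0],-0.06],
    [[0,0,0],-0.06],
    [[0,0,0],-0.06]
  ]
}}

```text
clock: 7.47
tool_pos: [0.4944, 0.034, 0.1611]
orientation: [-180.0, -0.1, -144.4]
force: [0.1, -1.8, -8.6]
opening: 0.0086
gripper_force: 30.0
```

{"name": "send_rows", "arguments": {
  "deltas": [
    [[0,0,0],-0.02],
    [[0,0,0],-0.04],
    [[0,0,0],-0.04],
    [[0,0,0],-0.04],
    [[0,0,0],-0.04]
  ]
}}

```text
clock: 7.88
tool_pos: [0.4945, 0.0341, 0.1612]
orientation: [-180.0, -0.1, -140.7]
force: [-0.6, -5.6, -7.0]
opening: 0.0086
gripper_force: 30.0
```

{"name": "send_rows", "arguments": {
  "deltas": [
    [[0,0,-0.0005],0],
    [[0,0,-0.001],0],
    [[0,0,-0.0015],0],
    [[0,0,-0.0015],0],
    [[0,0,-0.0015],0]
  ]
}}

```text
clock: 8.3
tool_pos: [0.4945, 0.0342, 0.1622]
orientation: [180.0, -0.1, -140.7]
force: [-0.9, -5.1, -7.8]
opening: 0.0085
gripper_force: 30.0
```

```bash
python3 - <<'E'
from h import *
o=st()
E
```

```text
{'clock': 8.3, 'joint_pos': [26.7259, 11.1797, -31.5148, 0.012, -47.3791, -77.3875], 'tool_pos': [0.4945, 0.0342, 0.1622], 'orientation': [179.9926, -0.0737, -140.6533], 'force': [-0.8569, -5.0514, -7.8402], 'moment': [-2.1067, 0.2815, 0.0461], 'gripper_force': 30.0046, 'opening': 0.0085}
```

{"name": "send_rows", "arguments": {
  "deltas": [
    [[0.0003,-0.0003,-0.001],-0.02],
    [[0.0003,-0.0003,-0.002],-0.03],
    [[0.0003,-0.0003,-0.003],-0.03],
    [[0.0003,-0.0003,-0.004],-0.03],
    [[0.0003,-0.0003,-0.004],-0.03]
  ]
}}

```text
clock: 8.72
tool_pos: [0.4946, 0.0341, 0.1656]
orientation: [180.0, -0.0, -138.0]
force: [-2.0, -4.4, -7.4]
opening: 0.0088
gripper_force: 30.0
```

{"name": "send_rows", "arguments": {
  "deltas": [
    [[0,0,-0.001],0],
    [[0,0,-0.002],0],
    [[0,0,-0.003],0],
    [[0,0,-0.003],0],
    [[0,0,-0.003],0]
  ]
}}

```text
clock: 9.13
tool_pos: [0.4945, 0.034, 0.1679]
orientation: [180.0, -0.0, -138.0]
force: [-1.8, -4.1, -9.3]
opening: 0.0084
gripper_force: 30.0
```

```bash
python3 - <<'E'
from h import *
o=st()
E
```

```text
{'clock': 9.1333, 'joint_pos': [26.6997, 10.7464, -31.1345, 0.0025, -48.1683, -74.6702], 'tool_pos': [0.4945, 0.034, 0.1679], 'orientation': [179.9888, -0.0479, -137.9689], 'force': [-1.8358, -4.0925, -9.2552], 'moment': [-1.9945, 0.528, -0.0331], 'gripper_force': 30.0012, 'opening': 0.0084}
```

{"name": "send_rows", "arguments": {
  "deltas": [
    [[0,0,-0.0003],-0.04],
    [[0,0,-0.0006],-0.08],
    [[0,0,-0.0008],-0.12],
    [[0,0,-0.0011],-0.16],
    [[0,0,-0.0013],-0.2]
  ]
}}

```text
clock: 9.55
tool_pos: [0.4948, 0.0338, 0.1691]
orientation: [-180.0, -0.0, -119.8]
force: [0.7, -7.9, -9.1]
opening: 0.0089
gripper_force: 30.0
```

```bash
python3 - <<'E'
from h import *
o=st()
E
```

```text
{'clock': 9.55, 'joint_pos': [26.6826, 10.6756, -31.0574, 0.0419, -48.299, -56.494], 'tool_pos': [0.4948, 0.0338, 0.1691], 'orientation': [-179.9916, -0.044, -119.7835], 'force': [0.6888, -7.9234, -9.1336], 'moment': [-2.8978, -0.2642, -0.1063], 'gripper_force': 30.0046, 'opening': 0.0089}
```

{"name": "send_rows", "arguments": {
  "deltas": [
    [[0.0004,-0.0002,-0.0003],-0.04],
    [[0.0008,-0.0004,-0.0006],-0.08],
    [[0.0008,-0.0004,-0.0008],-0.12],
    [[0.0008,-0.0004,-0.001],-0.15],
    [[0.0008,-0.0004,-0.001],-0.15]
  ]
}}

```text
clock: 9.97
tool_pos: [0.4952, 0.0335, 0.17]
orientation: [-180.0, 0.0, -106.3]
force: [1.0, -4.9, -10.5]
opening: 0.0088
gripper_force: 30.0
```

```bash
python3 - <<'E'
from h import *
o=st()
E
```

```text
{'clock': 9.9667, 'joint_pos': [26.6172, 10.6107, -30.9859, 0.0247, -48.3684, -42.9164], 'tool_pos': [0.4952, 0.0335, 0.17], 'orientation': [-179.9618, 0.0103, -106.2827], 'force': [1.0482, -4.9019, -10.5466], 'moment': [-2.0811, -0.4085, 0.0442], 'gripper_force': 29.9994, 'opening': 0.0088}
```

{"name": "send_rows", "arguments": {
  "deltas": [
    [[0.0003,-0.0002,-0.0001],-0.03],
    [[0.0006,-0.0004,-0.0002],-0.06],
    [[0.0006,-0.0004,-0.0003],-0.09],
    [[0.0006,-0.0004,-0.0005],-0.12],
    [[0.0006,-0.0004,-0.0005],-0.12]
  ]
}}

```text
clock: 10.38
tool_pos: [0.4955, 0.0333, 0.1704]
orientation: [-179.9, 0.0, -95.5]
force: [1.9, -3.5, -10.1]
opening: 0.0093
gripper_force: 30.0
```

```bash
python3 - <<'E'
from h import *
o=st()
E
```

```text
{'clock': 10.3833, 'joint_pos': [26.5634, 10.5934, -30.9277, 0.0007, -48.4149, -32.0938], 'tool_pos': [0.4955, 0.0333, 0.1704], 'orientation': [-179.9455, 0.0335, -95.5299], 'force': [1.9148, -3.5049, -10.1322], 'moment': [-1.3271, -0.4006, 0.0713], 'gripper_force': 29.9982, 'opening': 0.0093}
```

{"name": "send_rows", "arguments": {
  "deltas": [
    [[0,0,-0.0001],-0.02],
    [[0,0,-0.0002],-0.04],
    [[0,0,-0.0003],-0.06],
    [[0,0,-0.0004],-0.08],
    [[0,0,-0.0004],-0.08]
  ]
}}

```text
clock: 10.8
tool_pos: [0.4956, 0.0333, 0.1708]
orientation: [-179.9, 0.0, -88.4]
force: [2.7, -3.5, -10.3]
opening: 0.0087
gripper_force: 30.0
```

```bash
python3 - <<'E'
from h import *
o=st()
E
```

```text
{'clock': 10.8, 'joint_pos': [26.5608, 10.5692, -30.8966, 0.0125, -48.4548, -25.0075], 'tool_pos': [0.4956, 0.0333, 0.1708], 'orientation': [-179.924, 0.0251, -88.4384], 'force': [2.7358, -3.5105, -10.3168], 'moment': [-1.3867, -0.7367, -0.0243], 'gripper_force': 29.9975, 'opening': 0.0087}
```

{"name": "send_rows", "arguments": {
  "deltas": [
    [[0,0,0],-0.015],
    [[0,0,-0.0001],-0.03],
    [[0,0,-0.0002],-0.045],
    [[0,0,-0.0002],-0.06],
    [[0,0,-0.0002],-0.06]
  ]
}}

```text
clock: 11.22
tool_pos: [0.4953, 0.0332, 0.1709]
orientation: [-180.0, 0.0, -82.9]
force: [2.3, -2.5, -9.5]
opening: 0.0089
gripper_force: 30.0
```

```bash
python3 - <<'E'
from h import *
o=st()
E
```

```text
{'clock': 11.2167, 'joint_pos': [26.5605, 10.5511, -30.8988, 0.0001, -48.5021, -19.4723], 'tool_pos': [0.4953, 0.0332, 0.1709], 'orientation': [-179.9547, 0.0159, -82.9118], 'force': [2.3034, -2.537, -9.5015], 'moment': [-1.0258, -1.0058, 0.007], 'gripper_force': 29.9976, 'opening': 0.0089}
```

{"name": "send_rows", "arguments": {
  "deltas": [
    [[0,0,0],-0.01],
    [[0,0,0],-0.02],
    [[0,0,0],-0.03],
    [[0,0,0],-0.04],
    [[0,0,0],-0.04]
  ]
}}

```text
clock: 11.63
tool_pos: [0.4951, 0.0331, 0.1707]
orientation: [-180.0, 0.0, -79.3]
force: [2.9, -1.3, -9.3]
opening: 0.0087
gripper_force: 30.0
```

```bash
python3 - <<'E'
from h import *
o=st()
E
```

```text
{'clock': 11.6333, 'joint_pos': [26.5636, 10.5566, -30.9166, -0.0083, -48.5158, -15.8949], 'tool_pos': [0.4951, 0.0331, 0.1707], 'orientation': [-179.9911, 0.009, -79.3368], 'force': [2.9165, -1.2923, -9.345], 'moment': [-0.5955, -0.9918, -0.0481], 'gripper_force': 29.9978, 'opening': 0.0087}
```

{"name": "send_rows", "arguments": {
  "deltas": [
    [[0,0,0],-0.01],
    [[0,0,0],-0.02],
    [[0,0,0],-0.03],
    [[0,0,0],-0.04],
    [[0,0,0],-0.04]
  ]
}}

```text
clock: 12.05
tool_pos: [0.4951, 0.0331, 0.1707]
orientation: [-180.0, 0.0, -75.7]
force: [2.8, -1.6, -9.5]
opening: 0.0091
gripper_force: 30.0
```

```bash
cat >> h.py <<'E'
def avg(n=8):
    a=[]
    for i in range(n):
        ctrl.snapshot("top"); o=ctrl.get_obs(); a.append(np.r_[o["tool_pos"]*np.array(1000),o["orientation"][2],o["force"],o["moment"]])
    a=np.array(a); print(o["clock"],a.mean(0).round(3).tolist(),"sd mz",a[:,-1].std().round(3))
E
python3 - <<'E'
from h import *
avg()
E
```

```text
12.45 [495.048, 33.061, 170.738, -75.817, 2.476, -0.883, -9.814, -0.243, -0.928, 0.008] sd mz 0.025
```

{"name": "send_rows", "arguments": {
  "deltas": [
    [[0,0,0],-0.01],
    [[0,0,0],-0.02],
    [[0,0,0],-0.03],
    [[0,0,0],-0.03],
    [[0,0,0],-0.03]
  ]
}}

```text
clock: 12.87
tool_pos: [0.495, 0.0331, 0.1707]
orientation: [-180.0, 0.0, -73.1]
force: [2.5, -0.1, -10.1]
opening: 0.0089
gripper_force: 30.0
```

```bash
python3 - <<'E'
from h import *
avg(5)
E
```

```text
13.1167 [495.02, 33.028, 170.725, -73.12, 2.863, -0.151, -9.518, 0.034, -0.904, 0.002] sd mz 0.015
```

{"name": "send_rows", "arguments": {
  "deltas": [
    [[0,0,0],-0.01],
    [[0,0,0],-0.02],
    [[0,0,0],-0.03],
    [[0,0,0],-0.03],
    [[0,0,0],-0.03]
  ]
}}

```text
clock: 13.53
tool_pos: [0.495, 0.033, 0.1707]
orientation: [-180.0, 0.0, -70.4]
force: [2.6, 0.8, -10.1]
opening: 0.0086
gripper_force: 30.0
```

```bash
python3 - <<'E'
from h import *
avg(5)
E
```

```text
13.7833 [495.023, 33.013, 170.726, -70.42, 2.631, 0.558, -9.556, 0.182, -0.908, 0.005] sd mz 0.028
```

{"name": "send_rows", "arguments": {
  "deltas": [
    [[0,0,0],-0.01],
    [[0,0,0],-0.02],
    [[0,0,0],-0.03],
    [[0,0,0],-0.03],
    [[0,0,0],-0.03]
  ]
}}

```text
clock: 14.2
tool_pos: [0.495, 0.033, 0.1707]
orientation: [-180.0, 0.0, -67.7]
force: [1.8, 1.3, -10.5]
opening: 0.0089
gripper_force: 30.0
```

```bash
python3 - <<'E'
from h import *
avg(5)
E
```

```text
14.45 [495.022, 33.019, 170.729, -67.719, 2.655, 0.468, -9.512, 0.377, -0.857, 0.011] sd mz 0.018
```

{"name": "send_rows", "arguments": {
  "deltas": [
    [[0,0,0],-0.01],
    [[0,0,0],-0.02],
    [[0,0,0],-0.03],
    [[0,0,0],-0.03],
    [[0,0,0],-0.03]
  ]
}}

```text
clock: 14.87
tool_pos: [0.495, 0.033, 0.1707]
orientation: [-180.0, 0.0, -65.0]
force: [1.5, 1.4, -10.0]
opening: 0.009
gripper_force: 30.0
```

```bash
python3 - <<'E'
from h import *
avg(5)
E
```

```text
15.1167 [495.036, 33.014, 170.727, -65.02, 2.443, 1.139, -9.979, 0.509, -0.836, -0.006] sd mz 0.02
```

{"name": "send_rows", "arguments": {
  "deltas": [
    [[0,0,0],-0.01],
    [[0,0,0],-0.02],
    [[0,0,0],-0.03],
    [[0,0,0],-0.03],
    [[0,0,0],-0.03]
  ]
}}

```text
clock: 15.53
tool_pos: [0.495, 0.033, 0.1707]
orientation: [-180.0, -0.0, -62.3]
force: [0.9, 2.6, -9.3]
opening: 0.0085
gripper_force: 30.0
```

```bash
python3 - <<'E'
from h import *
avg(5)
E
```

```text
15.7833 [495.021, 33.019, 170.726, -62.32, 2.304, 1.347, -9.701, 0.691, -0.804, 0.018] sd mz 0.023
```

{"name": "send_rows", "arguments": {
  "deltas": [
    [[0,0,0],-0.01],
    [[0,0,0],-0.02],
    [[0,0,0],-0.03],
    [[0,0,0],-0.03],
    [[0,0,0],-0.03]
  ]
}}

```text
clock: 16.2
tool_pos: [0.495, 0.033, 0.1707]
orientation: [-180.0, 0.0, -59.6]
force: [2.4, 1.6, -9.9]
opening: 0.0087
gripper_force: 30.0
```

```bash
python3 - <<'E'
from h import *
avg(5)
E
```

```text
16.45 [495.031, 33.03, 170.735, -59.618, 2.331, 2.346, -9.502, 0.875, -0.806, 0.014] sd mz 0.04
```

{"name": "send_rows", "arguments": {
  "deltas": [
    [[0,0,0],-0.005],
    [[0,0,0],-0.01],
    [[0,0,0],-0.02],
    [[0,0,0],-0.02],
    [[0,0,0],-0.02]
  ]
}}

```text
clock: 16.87
tool_pos: [0.495, 0.033, 0.1707]
orientation: [-180.0, 0.0, -57.8]
force: [1.7, 2.7, -10.3]
opening: 0.0088
gripper_force: 30.0
```

```bash
python3 - <<'E'
from h import *
avg(5)
E
```

```text
17.1167 [495.018, 33.017, 170.724, -57.819, 2.14, 2.442, -9.469, 1.052, -0.769, -0.003] sd mz 0.029
```

{"name": "send_rows", "arguments": {
  "deltas": [
    [[0,0,0],-0.005],
    [[0,0,0],-0.01],
    [[0,0,0],-0.02],
    [[0,0,0],-0.02],
    [[0,0,0],-0.02]
  ]
}}

```text
clock: 17.53
tool_pos: [0.495, 0.033, 0.1707]
orientation: [-180.0, 0.0, -56.0]
force: [2.1, 3.5, -9.7]
opening: 0.0085
gripper_force: 30.0
```

{"name": "send_rows", "arguments": {
  "deltas": [
    [[0,0,0.0003],0],
    [[0,0,0.0006],0],
    [[0,0,0.0009],0],
    [[0,0,0.0009],0],
    [[0,0,0.0009],0]
  ]
}}

```text
clock: 17.95
tool_pos: [0.4951, 0.033, 0.1702]
orientation: [-180.0, -0.0, -56.0]
force: [1.4, 2.3, -6.0]
opening: 0.0089
gripper_force: 30.0
```

```bash
python3 - <<'E'
from h import *
avg(5)
E
```

```text
18.2 [495.08, 32.994, 170.169, -56.013, 1.133, 3.482, -5.894, 1.203, -0.281, 0.007] sd mz 0.041
```

{"name": "send_rows", "arguments": {
  "deltas": [
    [[0,0,-0.0003],-0.01],
    [[0,0,-0.0006],-0.02],
    [[0,0,-0.0008],-0.03],
    [[0,0,-0.0008],-0.03],
    [[0,0,-0.0008],-0.03]
  ]
}}

```text
clock: 18.62
tool_pos: [0.495, 0.033, 0.1705]
orientation: [180.0, 0.0, -53.3]
force: [1.8, 3.4, -8.7]
opening: 0.0089
gripper_force: 30.0
```

```bash
python3 - <<'E'
from h import *
avg(5)
E
```

```text
18.8667 [494.993, 33.028, 170.553, -53.32, 2.411, 3.463, -8.987, 1.407, -0.741, 0.006] sd mz 0.023
```

{"name": "send_rows", "arguments": {
  "deltas": [
    [[0,0,0],-0.005],
    [[0,0,0],-0.01],
    [[0,0,0],-0.02],
    [[0,0,0],-0.02],
    [[0,0,0],-0.02]
  ]
}}

```text
clock: 19.28
tool_pos: [0.495, 0.033, 0.1707]
orientation: [-180.0, 0.0, -51.5]
force: [1.8, 4.7, -9.0]
opening: 0.0089
gripper_force: 30.0
```

```bash
python3 - <<'E'
from h import *
avg(5)
E
```

```text
19.5333 [495.004, 33.022, 170.647, -51.518, 1.946, 4.572, -8.999, 1.639, -0.63, 0.01] sd mz 0.016
```

{"name": "send_rows", "arguments": {
  "deltas": [
    [[0,0,-0.0001],-0.005],
    [[0,0,-0.0002],-0.01],
    [[0,0,-0.0002],-0.02],
    [[0,0,-0.0002],-0.02],
    [[0,0,-0.0002],-0.02]
  ]
}}

```text
clock: 19.95
tool_pos: [0.495, 0.033, 0.1708]
orientation: [180.0, 0.0, -49.7]
force: [1.7, 4.4, -9.3]
opening: 0.0088
gripper_force: 30.0
```

```bash
python3 - <<'E'
from h import *
avg(5)
E
```

```text
20.2 [495.019, 33.033, 170.801, -49.718, 1.924, 4.509, -9.455, 1.845, -0.651, -0.002] sd mz 0.018
```

{"name": "send_rows", "arguments": {
  "deltas": [
    [[0,0,-0.0001],-0.005],
    [[0,0,-0.0001],-0.01],
    [[0,0,-0.0001],-0.02],
    [[0,0,-0.0001],-0.02],
    [[0,0,-0.0001],-0.02]
  ]
}}

```text
clock: 20.62
tool_pos: [0.495, 0.033, 0.1709]
orientation: [-180.0, 0.0, -47.9]
force: [1.3, 4.5, -8.4]
opening: 0.0086
gripper_force: 30.0
```

```bash
python3 - <<'E'
from h import *
avg(5)
E
```

```text
20.8667 [495.039, 33.045, 170.897, -47.92, 1.703, 4.988, -9.29, 1.88, -0.615, -0.022] sd mz 0.011
```

{"name": "send_rows", "arguments": {
  "deltas": [
    [[-0.0005,-0.0004,-0.0001],-0.005],
    [[-0.0005,-0.0004,-0.0001],-0.01],
    [[-0.0005,-0.0004,-0.0001],-0.02],
    [[-0.0005,-0.0004,-0.0001],-0.02],
    [[-0.0005,-0.0004,-0.0001],-0.02]
  ]
}}

```text
clock: 21.28
tool_pos: [0.4949, 0.0333, 0.171]
orientation: [180.0, -0.0, -46.1]
force: [1.5, 1.2, -8.9]
opening: 0.0088
gripper_force: 30.0
```

```bash
python3 - <<'E'
from h import *
avg(5)
E
```

```text
21.5333 [494.897, 33.323, 170.955, -46.12, 1.902, 1.279, -8.735, 0.478, -0.685, -0.005] sd mz 0.015
```

{"name": "send_rows", "arguments": {
  "deltas": [
    [[0,0,0],-0.005],
    [[0,0,-0.0001],-0.01],
    [[0,0,-0.0001],-0.02],
    [[0,0,-0.0001],-0.02],
    [[0,0,-0.0001],-0.02]
  ]
}}

```text
clock: 21.95
tool_pos: [0.495, 0.0334, 0.1711]
orientation: [180.0, -0.0, -44.3]
force: [1.4, 0.9, -7.5]
opening: 0.0088
gripper_force: 30.0
```

```bash
python3 - <<'E'
from h import *
avg(5)
E
```

```text
22.2 [494.929, 33.44, 171.027, -44.318, 2.344, 0.313, -8.656, 0.038, -0.66, -0.025] sd mz 0.033
```

{"name": "send_rows", "arguments": {
  "deltas": [
    [[0,0,0],-0.005],
    [[0,0,-0.0001],-0.01],
    [[0,0,-0.0001],-0.02],
    [[0,0,-0.0001],-0.02],
    [[0,0,-0.0001],-0.02]
  ]
}}

```text
clock: 22.62
tool_pos: [0.495, 0.0335, 0.1711]
orientation: [180.0, 0.0, -42.5]
force: [2.1, -0.3, -7.1]
opening: 0.0085
gripper_force: 30.0
```

```bash
python3 - <<'E'
from h import *
avg(5)
E
```

```text
22.8667 [494.959, 33.481, 171.122, -42.517, 2.101, -0.455, -8.311, -0.088, -0.638, 0.002] sd mz 0.025
```

{"name": "send_rows", "arguments": {
  "deltas": [
    [[0,0,0],-0.005],
    [[0,0,-0.0001],-0.01],
    [[0,0,-0.0001],-0.015],
    [[0,0,-0.0001],-0.015],
    [[0,0,-0.0001],-0.015]
  ]
}}

```text
clock: 23.28
tool_pos: [0.495, 0.0335, 0.1712]
orientation: [-180.0, -0.0, -41.2]
force: [2.0, 0.2, -8.6]
opening: 0.0088
gripper_force: 30.0
```

```bash
python3 - <<'E'
from h import *
avg(5)
E
```

```text
23.5333 [494.994, 33.51, 171.208, -41.167, 1.964, 0.094, -7.841, -0.061, -0.674, -0.049] sd mz 0.018
```

{"name": "send_rows", "arguments": {
  "deltas": [
    [[0,0,0],-0.004],
    [[0,0,0],-0.007],
    [[0,0,0],-0.01],
    [[0,0,0],-0.01],
    [[0,0,0],-0.01]
  ]
}}

```text
clock: 23.95
tool_pos: [0.495, 0.0335, 0.1712]
orientation: [-180.0, -0.0, -40.3]
force: [1.1, -0.0, -8.1]
opening: 0.0086
gripper_force: 30.0
```

```bash
python3 - <<'E'
from h import *
avg(6)
E
```

```text
24.25 [495.008, 33.514, 171.217, -40.267, 1.523, -0.137, -7.68, 0.017, -0.696, -0.054] sd mz 0.03
```

{"name": "send_rows", "arguments": {
  "deltas": [
    [[0,0,0],-0.004],
    [[0,0,0],-0.007],
    [[0,0,0],-0.01],
    [[0,0,0],-0.01],
    [[0,0,0],-0.01]
  ]
}}

```text
clock: 24.67
tool_pos: [0.495, 0.0335, 0.1712]
orientation: [-180.0, -0.0, -39.4]
force: [2.4, -0.4, -7.6]
opening: 0.009
gripper_force: 30.0
```

```bash
python3 - <<'E'
from h import *
avg(6)
E
```

```text
24.9667 [495.026, 33.522, 171.239, -39.367, 2.156, -0.143, -7.336, 0.083, -0.703, -0.05] sd mz 0.033
```

{"name": "send_rows", "arguments": {
  "deltas": [
    [[0,0,0],-0.004],
    [[0,0,-0.0001],-0.008],
    [[0,0,-0.0001],-0.012],
    [[0,0,-0.0001],-0.015],
    [[0,0,-0.0001],-0.015]
  ]
}}

```text
clock: 25.38
tool_pos: [0.495, 0.0335, 0.1713]
orientation: [-180.0, -0.0, -38.0]
force: [1.9, 0.9, -7.5]
opening: 0.0089
gripper_force: 30.0
```

```bash
python3 - <<'E'
from h import *
avg(6)
E
```

```text
25.6833 [495.038, 33.547, 171.296, -38.016, 2.464, 0.526, -7.343, 0.252, -0.815, -0.078] sd mz 0.04
```

{"name": "send_rows", "arguments": {
  "deltas": [
    [[0,0,0],-0.004],
    [[0,0,0],-0.007],
    [[0,0,0],-0.01],
    [[0,0,0],-0.01],
    [[0,0,0],-0.01]
  ]
}}

```text
clock: 26.1
tool_pos: [0.495, 0.0335, 0.1713]
orientation: [-180.0, -0.0, -37.1]
force: [2.4, 1.0, -7.5]
opening: 0.0087
gripper_force: 30.0
```

```bash
python3 - <<'E'
from h import *
avg(8)
E
```

```text
26.5 [494.999, 33.528, 171.299, -37.117, 2.368, 1.292, -7.544, 0.511, -0.807, -0.077] sd mz 0.03
```

{"name": "send_rows", "arguments": {
  "deltas": [
    [[0,0,0],-0.004],
    [[0,0,0],-0.007],
    [[0,0,0],-0.01],
    [[0,0,0],-0.01],
    [[0,0,0],-0.01]
  ]
}}

```text
clock: 26.92
tool_pos: [0.495, 0.0335, 0.1713]
orientation: [-180.0, -0.0, -36.2]
force: [1.4, 2.2, -7.2]
opening: 0.0088
gripper_force: 30.0
```

```bash
python3 - <<'E'
from h import *
avg(8)
E
```

```text
27.3167 [494.987, 33.537, 171.285, -36.218, 2.195, 2.028, -7.625, 0.766, -0.771, -0.12] sd mz 0.02
```

```bash
python3 - <<'E'
from h import *
p=ctrl.snapshot("wrist"); save(p,"w3.png")
for d in ctrl.cut_out(p,"wing")[:1]:
        v,u=np.nonzero(d["pixels"]); print(d["conf"],back(p,(u.mean(),v.mean()),.124).round(4))
        q=np.array([back(p,x,.124)[:2] for x in zip(u,v)],np.float32); print(cv2.minAreaRect(q*1000))
E
```

```text
0.76 [0.5031 0.0279 0.124 ]
((503.12982177734375, 27.713010787963867), (9.025816917419434, 26.455760955810547), 53.30113983154297)
```

View pics/w3.png

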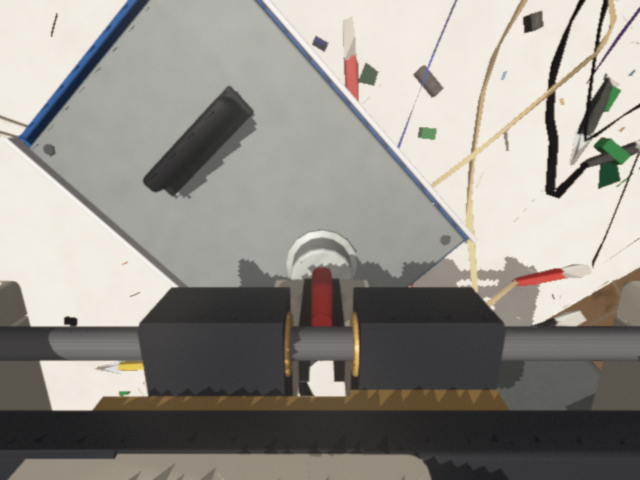

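The wrist view shows the wing at (320, 297), still aligned with the fingers at yaw -36.7°. It has therefore turned 137° with the tool, standing about 16.2 mm out, and the torque is up by 0.07 N m, which means it is at the end stop. I'll release it and lift away.

{"name": "send_rows", "arguments": {
  "deltas": [
    [[0,0,0],0],
    [[0,0,0],0],
    [[0,0,0],0],
    [[0,0,0],0],
    [[0,0,0],0]
  ],
  "gripper": 0.4
}}

```text
clock: 27.83
tool_pos: [0.495, 0.0334, 0.1715]
orientation: [-180.0, -0.0, -36.2]
force: [0.6, -0.4, -0.0]
opening: 0.0333
gripper_force: 0.0
```

{"name": "send_rows", "arguments": {
  "deltas": [
    [[0,0,-0.01],0],
    [[0,0,-0.03],0],
    [[0,0,-0.06],0],
    [[0,0,-0.09],0],
    [[0,0,-0.12],0]
  ]
}}

```text
clock: 28.25
tool_pos: [0.4948, 0.0333, 0.269]
orientation: [180.0, -0.0, -36.2]
force: [1.3, 0.5, 0.3]
opening: 0.035
gripper_force: 0.0
```

```bash
python3 - <<'E'
from h import *
o=st()
p=ctrl.snapshot("wrist"); save(p,"w4.png")
for t,z in(("wing",.124),("rib",.08)):
    for d in ctrl.cut_out(p,t)[:1]:
        v,u=np.nonzero(d["pixels"]); print(t,d["conf"],d["pixels"].sum(),back(p,(u.mean(),v.mean()),z).round(4))
        q=np.array([back(p,x,z)[:2] for x in zip(u,v)],np.float32); print(cv2.minAreaRect(q*1000))
E
```

```text
{'clock': 28.25, 'joint_pos': [26.6147, 4.5436, -23.3798, 0.0149, -62.0826, 27.1694], 'tool_pos': [0.4948, 0.0333, 0.269], 'orientation': [179.9886, -0.0089, -36.2089], 'force': [1.2653, 0.512, 0.2631], 'moment': [-0.0308, 0.0585, -0.0051], 'gripper_force': 0.0, 'opening': 0.035}
wing 0.63 657 [0.4966 0.0326 0.124 ]
((496.5375671386719, 32.73966598510742), (8.17824935913086, 36.60807418823242), 53.77377700805664)
rib 0.63 44139 [0.5594 0.0338 0.08  ]
((549.862060546875, 36.85647201538086), (188.73687744140625, 129.91868591308594), 7.129145622253418)
```

View pics/w4.png

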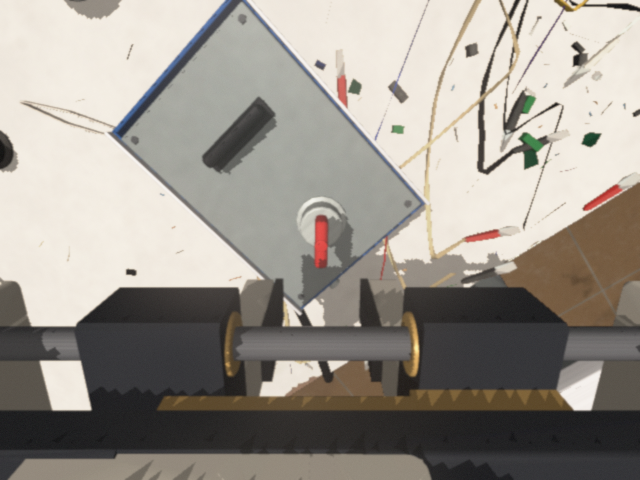

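The wing at (321, 243) stands out with its stem visible over the ferrule, and it held its angle after release. The rib top is centred near (238, 133). Next I'll place closed fingers behind the rib.

```bash
python3 - <<'E'
from h import *
p=ctrl.snapshot("wrist")
c=p["color"].astype(int); m=np.zeros((480,640),bool); m[80:185,185:290]=True
# wrist image: dark rib region (image unchanged since w4 apart from settling)
d=(c.sum(2)<150)&m; n,l,s,ce=cv2.connectedComponentsWithStats(d.astype(np.uint8)); k=1+s[1:,4].argmax()
v,u=np.nonzero(l==k)
for z in(.08,.07): print(z,len(u),cv2.minAreaRect(np.array([back(p,x,z)[:2]*1000 for x in zip(u,v)],np.float32)))
o=st(); go(.613,.0485,.25,7.1); go(.613,.0485,.134,7.1)
E
```

```text
0.08 1 ((583.7906494140625, 36.42324447631836), (0.0, 0.0), 0.0)
0.07 1 ((584.6091918945312, 38.1912841796875), (0.0, 0.0), 0.0)
{'clock': 28.45, 'joint_pos': [26.6116, 4.5484, -23.4533, -0.0063, -61.8777, 27.1693], 'tool_pos': [0.4951, 0.0336, 0.2684], 'orientation': [-179.8901, -0.0502, -36.2221], 'force': [-1.2176, -0.1439, -0.0679], 'moment': [-0.0088, 0.2219, 0.0259], 'gripper_force': 0.0, 'opening': 0.0351}
shift [ 0.1078 -0.1021  0.0233] turn -0.4814
shift [ 0.1077 -0.1018  0.1683] turn -0.4814
```

{"name": "send_rows", "arguments": {
  "deltas": [
    [[0.022,-0.02,0.005],-0.078],
    [[0.043,-0.041,0.01],-0.156],
    [[0.065,-0.061,0.015],-0.234],
    [[0.087,-0.082,0.02],-0.312],
    [[0.108,-0.102,0.023],-0.39]
  ],
  "gripper": 0
}}

```text
clock: 28.87
tool_pos: [0.6134, 0.0482, 0.2472]
orientation: [180.0, 0.1, -0.8]
force: [0.1, -0.1, 1.0]
opening: 0.0075
gripper_force: 0.0
```

{"name": "send_rows", "arguments": {
  "deltas": [
    [[0,0,0],-0.05],
    [[0,0,0],-0.091],
    [[0,0,0],-0.091],
    [[0,0,0],-0.091],
    [[0,0,0],-0.091]
  ]
}}

```text
clock: 29.28
tool_pos: [0.6125, 0.0482, 0.2484]
orientation: [180.0, 0.1, 6.9]
force: [0.3, -0.6, -0.1]
opening: 0.0003
gripper_force: 0.0
```

```bash
python3 - <<'E'
from h import *
o=st(); go(.613,.0485,.134,7.1)
p=ctrl.snapshot("top")
c=p["color"];
q=ctrl.snapshot("wrist"); save(q,"w5.png")
im=cv2.imread("pics/w4.png") # same camera, earlier pose: transform via known relative pose skipped
for d in ctrl.boxes_of(q,"rib")[:2]: print(d["conf"],px(d),back(q,px(d),.08))
E
```

```text
{'clock': 29.2833, 'joint_pos': [22.6854, 16.6955, -10.8144, -0.0048, -62.5438, 74.2655], 'tool_pos': [0.6125, 0.0482, 0.2484], 'orientation': [179.9895, 0.053, 6.9487], 'force': [0.3466, -0.6356, -0.0596], 'moment': [-0.0928, 0.0949, 0.0194], 'gripper_force': 0.0, 'opening': 0.0003}
shift [ 0.0008 -0.0003  0.1431] turn -0.0017
0.96 [321.6   230.208] [0.61521704 0.04801895 0.08      ]
```

View pics/w5.png

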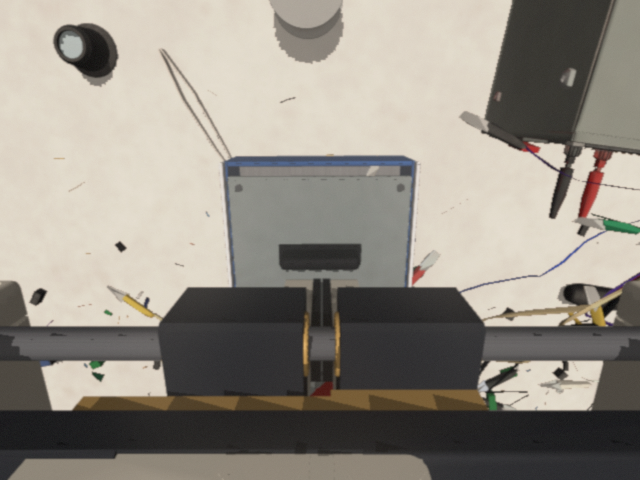

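The rib shows at columns 279–361, rows 244–268. The closed fingers are visible below it.

```bash
python3 - <<'E'
from h import *
q=ctrl.snapshot("wrist")
for uv in((320,245),(320,261),(279,252),(361,252)): print(uv,back(q,uv,.08).round(4))
r=np.array([.5895,.0455,.08]); a=np.radians(7.1)
for dx in(-.005,.005): print(proj(q,r+[dx*np.cos(a),dx*np.sin(a),0]).round(1))
o=ctrl.get_obs(); print(proj(q,np.array(o["tool_pos"])-[0,0,.066]).round(1), np.array(o["tool_pos"]))
E
```

```text
(320, 245) [0.6039 0.0479 0.08  ]
(320, 261) [0.5913 0.0464 0.08  ]
(279, 252) [0.5947 0.0774 0.08  ]
(361, 252) [0.6021 0.017  0.08  ]
[320.8 269.6]
[320.8 257.1]
[320.5 298. ] [0.6127324  0.04830284 0.24910476]
```

The prediction fits: the top face is at rows 257–270 and the back face is above it. I'll descend behind the rib.

{"name": "send_rows", "arguments": {
  "deltas": [
    [[0.001,0,0.035],0],
    [[0.001,0,0.07],0],
    [[0.001,0,0.1],0],
    [[0.001,0,0.13],0],
    [[0.001,0,0.143],0]
  ]
}}

```text
clock: 29.9
tool_pos: [0.6121, 0.048, 0.1315]
orientation: [180.0, 0.2, 7.0]
force: [-0.6, 0.5, -0.7]
opening: 0.0
gripper_force: 0.0
```

{"name": "send_rows", "arguments": {
  "deltas": [
    [[-0.004,0,0],0],
    [[-0.008,0,0],0],
    [[-0.012,0,0],0],
    [[-0.016,0,0],0],
    [[-0.02,0,0],0]
  ]
}}

```text
clock: 30.32
tool_pos: [0.5988, 0.0467, 0.1363]
orientation: [-180.0, -0.2, 7.1]
force: [2.8, -0.5, -0.1]
opening: 0.0003
gripper_force: 1.4
```

{"name": "send_rows", "arguments": {
  "deltas": [
    [[-0.005,0,0],0],
    [[-0.01,0,0.001],0],
    [[-0.015,0,0.001],0],
    [[-0.02,0,0.001],0],
    [[-0.025,0,0.001],0]
  ]
}}

```text
clock: 30.73
tool_pos: [0.5777, 0.044, 0.134]
orientation: [-180.0, -0.0, 7.1]
force: [2.9, -0.1, 2.1]
opening: 0.0005
gripper_force: 1.4
```

{"name": "send_rows", "arguments": {
  "deltas": [
    [[-0.005,0,0],0],
    [[-0.01,0,0],0],
    [[-0.015,0,0],0],
    [[-0.02,0,0],0],
    [[-0.025,0,0],0]
  ]
}}

```text
clock: 31.15
tool_pos: [0.5578, 0.0415, 0.1337]
orientation: [-180.0, -0.0, 7.1]
force: [2.2, 1.1, 1.9]
opening: 0.0005
gripper_force: 1.4
```

```bash
python3 - <<'E'
from h import *
o=st()
q=ctrl.snapshot("wrist")
for t in("wing","rib"):
  for d in ctrl.boxes_of(q,t)[:1]: print(t,d["conf"],px(d),back(q,px(d),.1))
p=ctrl.snapshot("scene"); save(p,"s2.png")
E
```

```text
{'clock': 31.15, 'joint_pos': [24.308, 18.6604, -25.4465, -0.0003, -45.8916, 72.7677], 'tool_pos': [0.5578, 0.0415, 0.1337], 'orientation': [-179.9993, -0.0013, 7.0754], 'force': [2.2083, 1.0628, 1.8757], 'moment': [0.1867, -0.8304, 0.0182], 'gripper_force': 1.3908, 'opening': 0.0005}
rib 0.67 [322.688 238.896] [0.59707546 0.04547619 0.1       ]
```

{"name": "send_rows", "arguments": {
  "deltas": [
    [[-0.005,0,0],0],
    [[-0.01,0,0],0],
    [[-0.015,0,0],0],
    [[-0.02,0,0],0],
    [[-0.025,0,0],0]
  ]
}}

```text
clock: 31.77
tool_pos: [0.5378, 0.0389, 0.1336]
orientation: [180.0, 0.0, 7.1]
force: [3.4, -0.7, -0.9]
opening: 0.0003
gripper_force: 1.4
```

{"name": "send_rows", "arguments": {
  "deltas": [
    [[-0.001,0,0],0],
    [[-0.002,0,0],0],
    [[-0.004,0,0],0],
    [[-0.006,0,0],0],
    [[-0.007,0,0],0]
  ]
}}

```text
clock: 32.18
tool_pos: [0.5327, 0.0384, 0.1338]
orientation: [-180.0, -0.0, 7.1]
force: [3.9, -0.8, -1.5]
opening: 0.0004
gripper_force: 2.5
```

Now creep to the stop, watching the force.

{"name": "send_rows", "arguments": {
  "deltas": [
    [[-0.001,0,0],0],
    [[-0.002,0,0],0],
    [[-0.003,0,0],0],
    [[-0.004,0,0],0],
    [[-0.004,0,0],0]
  ]
}}

```text
clock: 32.6
tool_pos: [0.5323, 0.0385, 0.1342]
orientation: [-180.0, -0.3, 7.1]
force: [13.2, -2.7, -8.8]
opening: 0.0005
gripper_force: 6.2
```

{"name": "send_rows", "arguments": {
  "deltas": [
    [[0.004,0,0],0],
    [[0.008,0,0],0],
    [[0.014,0,0],0],
    [[0.02,0,0],0],
    [[0.025,0,0],0]
  ]
}}

```text
clock: 33.02
tool_pos: [0.5496, 0.0404, 0.1336]
orientation: [180.0, 0.0, 7.1]
force: [-0.3, -0.2, 0.1]
opening: 0.0006
gripper_force: 0.0
```

{"name": "send_rows", "arguments": {
  "deltas": [
    [[0,0,-0.03],0],
    [[0,0,-0.07],0],
    [[0,0,-0.11],0],
    [[0,0,-0.15],0],
    [[0,0,-0.19],0]
  ]
}}

```text
clock: 33.43
tool_pos: [0.5492, 0.0403, 0.2872]
orientation: [180.0, 0.0, 7.1]
force: [0.3, 0.8, 0.3]
opening: 0.0006
gripper_force: 0.0
```

{"name": "send_rows", "arguments": {
  "deltas": [
    [[0.04,0,0],0],
    [[0.09,0,0],0],
    [[0.1,0,0],0],
    [[0.1,0,0],0],
    [[0.1,0,0],0]
  ]
}}

```text
clock: 33.85
tool_pos: [0.6288, 0.0501, 0.2845]
orientation: [180.0, 0.1, 7.0]
force: [-1.2, 0.3, 0.2]
opening: 0.0008
gripper_force: 0.0
```

```bash
python3 - <<'E'
from h import *
o=st()
p=ctrl.snapshot("scene")
cv2.imwrite("pics/s3.png",cv2.resize(p["color"][200:330,210:400,::-1],None,fx=4,fy=4,interpolation=cv2.INTER_CUBIC))
for t in("wing","rib"):
  for d in ctrl.boxes_of(p,t)[:1]: print(t,d["conf"],px(d))
a=np.radians(7.1)
e=np.array([np.cos(a),np.sin(a),0])
for s in(0,.072,.075): print(s,"rib top",proj(p,np.array([.5895,.0455,.08])-s*e).round(1))
for X in([.4955,.0343,.124],[.4955,.0343,.108]): print("wing top",proj(p,X).round(1),proj(p,np.array(X)-.075*e).round(1))
E
```

```text
{'clock': 33.85, 'joint_pos': [22.2525, 16.7625, -5.7909, -0.0187, -67.572, 74.7987], 'tool_pos': [0.6288, 0.0501, 0.2845], 'orientation': [179.9838, 0.1255, 7.0441], 'force': [-1.1699, 0.279, 0.2401], 'moment': [-0.0742, 0.1847, -0.0108], 'gripper_force': 0.0, 'opening': 0.0008}
wing 0.43 [336.768 260.496]
rib 0.58 [325.824 273.6  ]
0 rib top [295.  238.4]
0.072 rib top [313.2 252.5]
0.075 rib top [314.  253.2]
wing top [319.3 240.8] [340.8 256.8]
wing top [319.2 246.9] [340.5 263. ]
```

View pics/s3.png

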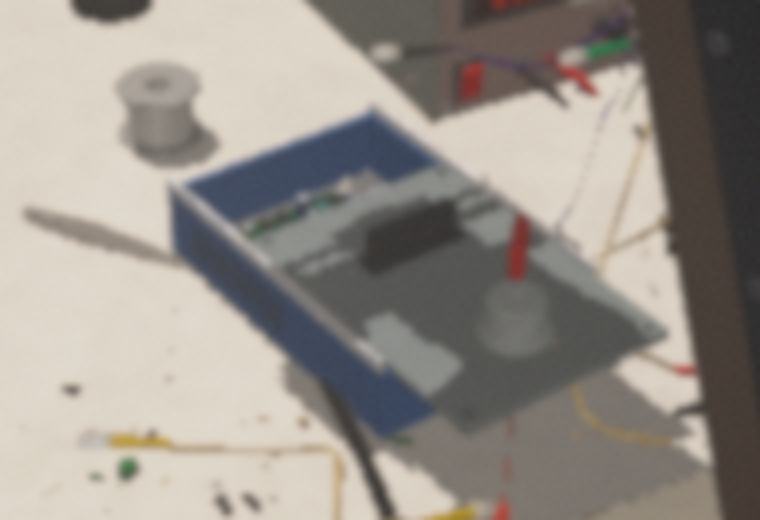

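The scene crop shows the cover fully forward with the box interior open. The screw rode along with its red wing still standing out at (515, 245) in the crop, and the gripper is clear. I'll hand in.

```bash
python3 -c "
from plant import ctrl
print(ctrl.close_job())"
```

```text
the job is handed in; nothing more can be done
None
```

I wound the screw out to what felt like its end stop, where it stayed when I let go. I then slid the cover forward to its stop, cleared the arm and handed the job in at about 34 s; the hand-in gave no verdict. The turn to the stop was about 1.75 rad instead of the 1.2 described, and I judged the stop by torque rise and height.

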